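# Find the free flap of the shavings box and push it open

### The job

The wooden shavings box on the turning bench has four identical flaps in its top: three are blocked from below and only one is free to rock. Press the flaps near one end with the fingertips to find the one that rocks, then push it wide open, down to its stop, leave it standing open and draw back clear. Leave the pot, the mallet and the bowl where they stand.

Things in the scene. Friction and masses are not known exactly. Their poses are not given: they have to be found in the camera images.
- chute: the wooden shavings box fixed to the bench, 240 mm deep (x) by 470 mm long (y), its top 120 mm above the bench. Origin: at bench height below the middle of the row of flaps; x points away from the robot, y along the row to the left, z up. The near face is at x = -100 mm, the far face at x = +140 mm. Hollow, 12 mm boards. Placed anew each time
- flap_a (a joint): tilt of the leftmost (y = +162 mm in the box's frame) flap, rad: 0 = level and flush; positive when its far end (+x) goes down, negative when its near end goes down; stops at -0.87 and +0.87 (50 degrees). All four flaps look alike and start level; which one is free differs each time
- flap_a_mid (a point): middle of the upper face of that flap, a plain plywood board 130 mm (x) by 90 mm (y) by 12 mm, flush in the box's top with a 3 mm gap all round. A pivoting flap turns about the line along the box's y through its middle (small steel pins in the frame mark it), so press towards its near or far end, not on that line
- flap_a_near (a point): a point on the upper face of that flap, 48 mm from its middle towards the near end (moves with the flap)
- flap_b (a joint): tilt of the second from the left (y = +54 mm) flap, rad: 0 = level and flush; positive when its far end (+x) goes down, negative when its near end goes down; stops at -0.87 and +0.87 (50 degrees)
- flap_b_mid (a point): middle of the upper face of that flap, identical to the others. Any blocked flap, held by packing inside the box, gives less than 2 mm to a push of 10 N or more; the free one tips under about 4 to 6 N at its near point, and its stiff pivot keeps it wherever it is left. Nothing is in the way below the free flap down to 25 mm above the bench
- flap_b_near (a point): a point on the upper face of that flap, 48 mm from its middle towards the near end (moves with the flap)
- flap_c (a joint): tilt of the third from the left (y = -54 mm) flap, rad: 0 = level and flush; positive when its far end (+x) goes down, negative when its near end goes down; stops at -0.87 and +0.87 (50 degrees)
- flap_c_mid (a point): middle of the upper face of that flap, identical to the others
- flap_c_near (a point): a point on the upper face of that flap, 48 mm from its middle towards the near end (moves with the flap)
- flap_d (a joint): tilt of the rightmost (y = -162 mm) flap, rad: 0 = level and flush; positive when its far end (+x) goes down, negative when its near end goes down; stops at -0.87 and +0.87 (50 degrees)
- flap_d_mid (a point): middle of the upper face of that flap, identical to the others
- flap_d_near (a point): a point on the upper face of that flap, 48 mm from its middle towards the near end (moves with the flap)
- pot_center (a point): bystander: a small lidded turned wooden pot, 54 mm across and 64 mm high, standing loose on the far strip of the box's top; this point is half-way up
- mallet_center (a point): bystander: a round wooden mallet, 86 mm across and 217 mm high, standing on its head on the bench beyond the left end of the box; this point is half-way up
- bowl_center (a point): bystander: a turned wooden bowl, 130 mm across and 60 mm high, on the bench beyond the right end of the box; this point is half-way up

How it is judged:
On the way:
1. the fingers press on the box's free flap and it rocks by more than 5 degrees (contact force between the fingers and chute above 0.5 N and (value of joint any of flap_a, flap_b, flap_c, flap_d above 0.09 rad or value of joint any of flap_a, flap_b, flap_c, flap_d below -0.09 rad)), for 0.05 s.
At the end, for the whole second after the job is handed in: One flap stands tilted by more than 0.72 rad (41 degrees; its stop is at 50), either end down, at rest (under 0.1 rad/s), and the pot, the mallet and the bowl are within 20 mm of where they stood ((value of joint any of flap_a, flap_b, flap_c, flap_d above 0.72 rad or value of joint any of flap_a, flap_b, flap_c, flap_d below -0.72 rad) and velocity of joint flap_a between -0.1 and 0.1 rad/s and velocity of joint flap_b between -0.1 and 0.1 rad/s and velocity of joint flap_c between -0.1 and 0.1 rad/s and velocity of joint flap_d between -0.1 and 0.1 rad/s and distance of each of pot_center, mallet_center, bowl_center from where it was at the start of the episode below 0.02 m); the robot touches nothing.
It fails at once if the pot is moved or lifted by more than 20 mm (distance of pot_center from where it was at the start of the episode above 0.02 m).
It fails at once if the mallet is moved or lifted by more than 20 mm (distance of mallet_center from where it was at the start of the episode above 0.02 m).
It fails at once if the bowl is moved or lifted by more than 20 mm (distance of bowl_center from where it was at the start of the episode above 0.02 m).
It also fails if it takes over 45 s, if anything falls off the work surface, if the arm or the gripper's body presses on something with over 40 N, if the wrist force passes 120 N, or if a joint passes its speed limit or range.

### The arm

A 6-joint arm with a two-finger parallel gripper is mounted at the origin on the work surface. World frame = base frame: x ahead of the robot, y to its left, z up, the work surface at z = 0. Lengths are in m, angles in rad, forces in N, time in s.
With the tool pointing down it reaches from about 0.35 to 0.775 m from the base axis. Payload 5.5 kg.
Tool frame: the origin (TCP) lies on the mounting face of the last link; the fingertips stand 173 mm ahead of it and the grasp point (between the pads) lies 155 mm ahead of it; z points along the fingers, y is the direction in which the jaws open and shut (so a half turn about z gives the same grasp; the last joint's range is limited). The gripper opens to 85 mm and grips with 20 to 120 N. Pads are 22 mm wide; open, the fingers measure 114 mm over their backs; the gripper's body (76 mm by 85 mm) begins 54 mm behind the grasp point. The pads swing forward as they close: fully open they stand 13 mm farther back than shut.
Start: joints at [-1.321, 0.313, 0.046, 1.304, 0, 1.431], TCP at [0.218, -0.532, 0.405] pointing down, gripper open.
Joint ranges: [-2.76, 2.76], [-0.86, 1.69], [-1.03, 1.26], [-2.2, 2.34], [-1.47, 1.5], [-3.14, 3.14]. Speed limits (rad/s): [2.57, 2.57, 3.14, 3.14, 3.14, 3.14].

### API

Orientations are given as a unit quaternion [w, x, y, z].
In Python, from workcell import * gives the robot as it stands. The module is installed in compiled form; this text tells all that it offers.
- The arm moves only by the shell command python3 -m crank 'ROWS' [FORCE]. ROWS is JSON, a list of rows, each a list of 7 numbers: the shift along the tool's x, y, z in mm, then the turn, a rotation vector about the tool's x, y, z in degrees, then the opening, from 0 (shut) to 1 (fully open). A call has exactly 8 rows; each row shifts and turns the commanded pose from where the row before left it, along the tool's axes as they then stand; what a row does not reach is not made up. A row lasts 1/8 s, in which the tool goes at most 62.5 mm and 10.7 degrees, less where a joint would pass 70% of its speed; a pose out of reach is approached as far as the arm can. A call with a gripper value outside its range is refused whole. The fingers move at their own pace and stop on an object; FORCE is the grip in N (left out, the last holds). Time passes only in rows, so rows that do not move let the fingers close, or fill a call up. It gives the time, the measured TCP pose, the force and the opening at its end, in the units of the state.
- get_state(): the state, without advancing time (a new reading comes with each control period).
- read_camera(name): name is "scene" or "top" or "wrist"; returns the picture (400x640x3 uint8, blue, green, red); there is no depth.
- calibration(name): a dict with "fx", "fy", "cx", "cy" (pixels), "extrinsics" (4x4, takes a point from world to camera coordinates). Camera axes: x right, y down, z forward; pixel columns grow to the right and rows downward; lengths in m; the calibration is good to about 2 mm. A picture is of the moment at which its call begins: read the wrist's pose just before it. calibration takes no time and is no camera call; for the wrist camera it gives the pose at the moment of the call.
- hand_in(): hands the job in, once; it reports no verdict.
The state is a dict: "clock": time; "joint_pos": joint angles; "qvel": joint speeds; "tau": joint torques, N m; "tcp_pos": TCP position; "orientation": TCP orientation; "wrist_force": force on the tool from outside, world axes, zero at the start; "ft_torque": the same for the moment, N m; "finger_gap": finger opening in m.
Only numpy, scipy, OpenCV 4.12 (cv2) and the standard library are available. Lean on these libraries where they do the work, as an engineer would, in place of code of your own. Each camera call takes 0.05 s, during which the arm holds its last target.

## Working session

There is one attempt and no reset: what is moved stays moved. The work goes in short steps, Python scripts to look and compute and a shell command to move; the robot and the scene stay as the last step left them, time stands still between calls to the robot, and variables do not carry over. Pictures are saved under pics/ and viewed, and the job is handed in when it is done.

```bash
mkdir -p pics
python3 - <<'E'
from workcell import *
import cv2, numpy as np
s=get_state();print(s)
for n in ("scene","top"):
    cv2.imwrite(f"pics/{n}0.png",read_camera(n)); c=calibration(n); print(n,{k:np.round(v,4).tolist() for k,v in c.items()})
E
```

```text
{'clock': 0.0, 'joint_pos': array([-1.32060904e+00,  3.14024902e-01,  4.49892297e-02,  1.30359282e+00,
        1.66929510e-05,  1.43118909e+00]), 'qvel': array([ 0.00061661, -0.00013406,  0.00078491,  0.00177542, -0.00115949,
        0.00060038]), 'tau': array([ 2.60449415e-04, -4.80623603e+01,  2.98534852e+01,  1.93628110e-02,
        2.23368971e-05,  3.84017170e-06]), 'tcp_pos': array([ 0.21844127, -0.53168808,  0.40379883]), 'orientation': array([-9.15145201e-04,  9.81067162e-01,  1.93665651e-01, -4.22907770e-05]), 'wrist_force': array([-0.10393569, -0.62712039, -0.24381014]), 'ft_torque': array([-0.01781638, -0.01215382,  0.02330304]), 'finger_gap': 0.08576436354132969}
scene {'fx': 424.6266, 'fy': 424.6266, 'cx': 317.3843, 'cy': 204.7606, 'extrinsics': [[-0.7725, 0.6349, 0.0157, 0.4366], [0.3541, 0.4511, -0.8192, -0.1148], [-0.5272, -0.6273, -0.5733, 1.4398], [0.0, 0.0, 0.0, 1.0]]}
top {'fx': 516.2277, 'fy': 516.2277, 'cx': 319.3836, 'cy': 197.7136, 'extrinsics': [[-0.0167, -0.9996, -0.023, 0.0358], [-0.9927, 0.0194, -0.1189, 0.6118], [0.1193, 0.0208, -0.9926, 1.6208], [0.0, 0.0, 0.0, 1.0]]}
```

View pics/top0.png

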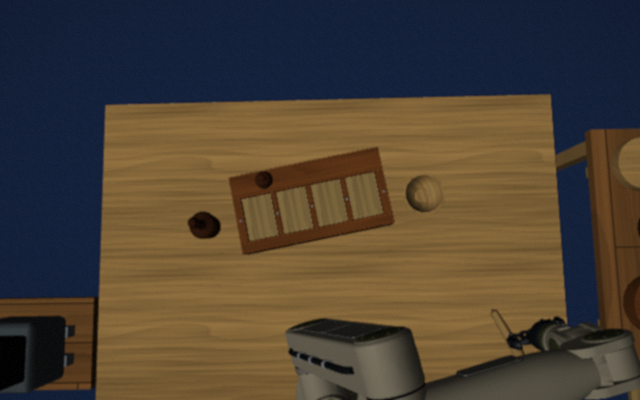

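View pics/scene0.png

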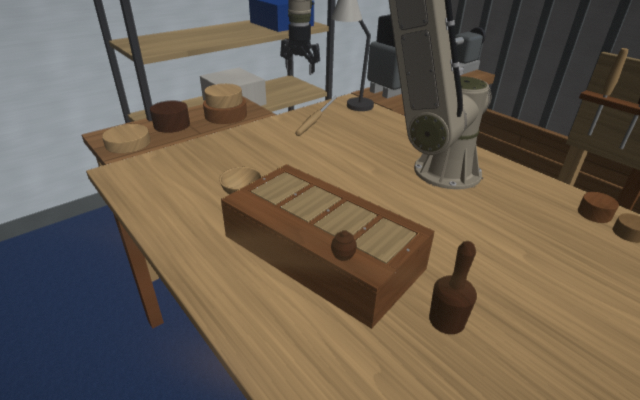

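The top view shows the box at about (229–394, 148–254), with four flaps at roughly (260,218), (295,210), (330,203) and (364,195). The pot is at (263,180), the mallet at (204,225) and the bowl at (424,193). I'll measure the flaps next.

```bash
cat > h.py <<'E'
from workcell import *
import cv2, numpy as np
from scipy.spatial.transform import Rotation as R
def ray(n,uv,z):
    c=calibration(n);E=c["extrinsics"];E=np.array(E)
    d=np.array([(uv[0]-c["cx"])/c["fx"],(uv[1]-c["cy"])/c["fy"],1.]);d=E[:3,:3].T@d;o=-E[:3,:3].T@E[:3,3]
    return o+d*(z-o[2])/d[2]
E
python3 - <<'E'
from h import *
def flaps(n,roi):
    im=cv2.imread(f"pics/{n}0.png");x0,y0,x1,y1=roi
    hsv=cv2.cvtColor(im,cv2.COLOR_BGR2HSV)
    print(n,[hsv[p] .tolist() for p in ([(218,260),(203,330),(240,262),(170,330)] if n=="top" else [(188,280),(240,385),(250,300)])])
    box=(hsv[...,2]>115).astype(np.uint8) if 0 else (im[...,1]>0.62*im[...,2].astype(float)).astype(np.uint8)
    m=np.zeros_like(box);m[y0:y1,x0:x1]=box[y0:y1,x0:x1]
    m=cv2.morphologyEx(m,cv2.MORPH_OPEN,np.ones((3,3)))
    cs,_=cv2.findContours(m,cv2.RETR_EXTERNAL,cv2.CHAIN_APPROX_NONE)
    for c in cs:
        if cv2.contourArea(c)<300: continue
        r=cv2.minAreaRect(c); M=cv2.moments(c);u=(M['m10']/M['m00'],M['m01']/M['m00'])
        print(np.round(r[0],1),np.round(r[1],1),round(r[2],1),cv2.contourArea(c),np.round(u,1),ray(n,u,.12).round(4))
flaps("top",(225,145,398,256)); flaps("scene",(222,168,430,300))
E
```

```text
top [[21, 131, 111], [20, 130, 108], [12, 199, 82], [13, 204, 85]]
[311.6 205.9] [ 44.5 138.3] 78.3 5342.5 [311.6 206. ] [0.5775 0.047  0.12  ]
[311. 200.] [110. 172.] 90.0 6890.5 [311.9 198.8] [0.5996 0.0459 0.12  ]
scene [[19, 95, 137], [19, 98, 138], [14, 133, 67]]
[325.5 233.5] [131. 207.] 90.0 27117.0 [325.5 233.5] [0.6386 0.1153 0.12  ]
```

Run:
```python
from h import *
def flaps(n,roi,v,s):
    im=cv2.imread(f"pics/{n}0.png");x0,y0,x1,y1=roi
    hsv=cv2.cvtColor(im,cv2.COLOR_BGR2HSV)
    box=((hsv[...,1]<s)&(hsv[...,2]>v)).astype(np.uint8)
    m=np.zeros_like(box);m[y0:y1,x0:x1]=box[y0:y1,x0:x1]
    cs,_=cv2.findContours(m,cv2.RETR_EXTERNAL,cv2.CHAIN_APPROX_NONE)
    for c in cs:
        if cv2.contourArea(c)<300: continue
        r=cv2.minAreaRect(c); M=cv2.moments(c);u=(M['m10']/M['m00'],M['m01']/M['m00'])
        print(n,np.round(r[1],1),round(r[2],1),cv2.contourArea(c),np.round(u,1),ray(n,u,.12).round(4))
flaps("top",(225,145,398,256),90,165); flaps("scene",(222,168,430,300),110,115)
# grid: box direction from top dark contour
im=cv2.imread("pics/top0.png");hsv=cv2.cvtColor(im,cv2.COLOR_BGR2HSV)
cv2.imwrite("pics/topcrop.png",cv2.resize(im[140:262,180:450],None,fx=2.9,fy=2.9,interpolation=cv2.INTER_CUBIC))
for n,u,z in (("top",(263,180),.15),("top",(424,193),.04),("top",(204,225),.06)): print(ray(n,u,z).round(3))
```

```text
top [110. 172.] 90.0 18920.0 [311. 200.] [0.5959 0.0487 0.12  ]
scene [42. 30.] 90.0 496.0 [419.3 287.6] [0.6037 0.3571 0.12  ]
scene [37.3 51.3] 47.1 1423.0 [384.5 239.5] [0.549  0.2132 0.12  ]
scene [133.4  65.7] 40.1 3320.0 [255.6 277. ] [0.8371 0.1341 0.12  ]
scene [33.  55.6] 54.7 1092.5 [345.8 218.8] [0.5649 0.103  0.12  ]
scene [28.1 55.2] 59.0 1029.5 [311.  203.2] [0.5891 0.0012 0.12  ]
scene [25.  53.7] 63.4 880.5 [280.  187.7] [ 0.6087 -0.1048  0.12  ]
scene [144.6  48. ] 24.3 3740.5 [383.3 188.4] [0.3963 0.0657 0.12  ]
scene [21. 55.] 90.0 650.0 [240.5 176.2] [ 0.6598 -0.2188  0.12  ]
[0.656 0.191 0.15 ]
[ 0.621 -0.31   0.04 ]
[0.53  0.391 0.06 ]
```

View pics/topcrop.png

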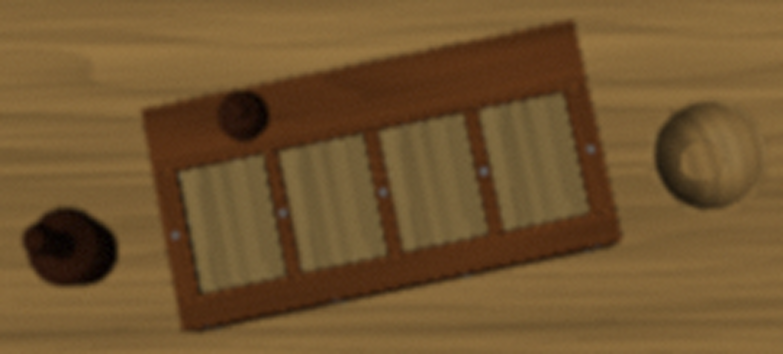

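Run:
```python
from h import *
P=np.array([ray("top",(180+u/2.9,140+v/2.9),.12) for u,v in [(283,213.5),(383,192),(484,171.5)]])
print(P.round(4),np.linalg.norm(np.diff(P,axis=0),axis=1))
cl=np.array([[.5649,.103],[.5891,.0012],[.6087,-.1048]])
d=P[0]-P[2];yaw=np.arctan2(-d[0],d[1]);print("yaw top",np.degrees(yaw)); d=cl[0]-cl[2];print("yaw scene",np.degrees(np.arctan2(-d[0],d[1])))
o=P.mean(0)[:2];X=np.array([np.cos(yaw),np.sin(yaw)]);Y=np.array([-X[1],X[0]])
print("origin",o, "scene", cl.mean(0)+54*.001*Y)
for k,y in zip("abcd",(.162,.054,-.054,-.162)):
    print(k,"mid",(o+y*Y).round(4),"near48",(o+y*Y-.048*X).round(4))
s=get_state();print(R.from_quat(s["orientation"],scalar_first=True).as_matrix().round(3))
```

```text
[[ 0.5561  0.151   0.12  ]
 [ 0.5768  0.0457  0.12  ]
 [ 0.5964 -0.0607  0.12  ]] [0.10734466 0.10818705]
yaw top 10.769461177657645
yaw scene 11.902553314980807
origin [0.57641544 0.04533296] scene [0.57747635 0.0528489 ]
a mid [0.5461 0.2045] near48 [0.499  0.1955]
b mid [0.5663 0.0984] near48 [0.5192 0.0894]
c mid [ 0.5865 -0.0077] near48 [ 0.5394 -0.0167]
d mid [ 0.6067 -0.1138] near48 [ 0.5595 -0.1228]
[[ 0.925  0.38  -0.   ]
 [ 0.38  -0.925  0.002]
 [ 0.    -0.002 -1.   ]]
```

```bash
python3 -m crank '[[0,0,0,0,0,5.5,0],[0,0,0,0,0,5.5,0],[40,-32,0,0,0,0,0],[40,-32,0,0,0,0,0],[40,-32,0,0,0,0,0],[40,-32,0,0,0,0,0],[40,-32,0,0,0,0,0],[40,-32,0,0,0,0,0]]' 40
cat >> h.py <<'E'
o=np.array([.5765,.048]);yaw=np.radians(11.2);X=np.array([np.cos(yaw),np.sin(yaw)]);Y=np.array([-X[1],X[0]])
def tip(tx=None,ty=None):
    s=get_state();M=R.from_quat(s["orientation"],scalar_first=True).as_matrix();t=s["tcp_pos"]+.173*M[:,2]
    r=t[:2]-o;print("t",round(s["clock"],2),"tip box mm",(1000*np.array([r@X,r@Y])).round(1),"z",(1000*t[2]).round(1),"F",s["wrist_force"].round(1),"toolx yaw",np.degrees(np.arctan2(M[1,0],M[0,0])).round(2),"tilt",M[2].round(3),"gap",s["finger_gap"])
    if tx is not None:
        g=o+X*tx/1000+Y*ty/1000; print("shift tool mm",(1000*M.T@np.r_[g-t[:2],0.12-t[2]]).round(1))
E
python3 -c "
from h import *
tip(-48,-162)"
```

```text
clock: 1.1
tcp_pos: [0.4169, -0.295, 0.4044]
orientation: [-0.0, 0.995, 0.099, -0.0]
wrist_force: [-0.2, -0.9, -0.6]
finger_gap: 0.0001
t 1.1 tip box mm [-223.3 -305.4] z 231.4 F [-0.2 -0.9 -0.6] toolx yaw 11.32 tilt [-0. -0. -1.] gap 0.00011331572690394789
shift tool mm [ 175.6 -143.   111.4]
```

```bash
python3 -m crank '[[30,-24,13,0,0,0,0],[30,-24,13,0,0,0,0],[30,-24,13,0,0,0,0],[30,-24,13,0,0,0,0],[28,-24,13,0,0,0,0],[28,-23,13,0,0,0,0],[0,0,5,0,0,0,0],[0,0,0,0,0,0,0]]'
python3 -c "
from h import *
tip(-48,-162)
cv2.imwrite('pics/w1.png',read_camera('wrist'));cv2.imwrite('pics/s1.png',read_camera('scene'))"
```

```text
clock: 2.1
tcp_pos: [0.5601, -0.1217, 0.3209]
orientation: [-0.0, 0.995, 0.099, -0.001]
wrist_force: [0.2, 0.5, -0.1]
finger_gap: -0.0001
t 2.1 tip box mm [ -49.4 -163.1] z 147.9 F [ 0.2  0.5 -0.1] toolx yaw 11.35 tilt [-0.002 -0.001 -1.   ] gap -6.980285416971671e-05
shift tool mm [ 1.4 -1.1 27.9]
```

View pics/w1.png

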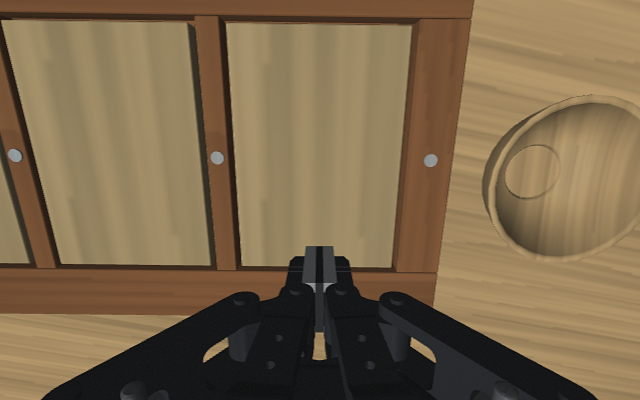

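View pics/s1.png

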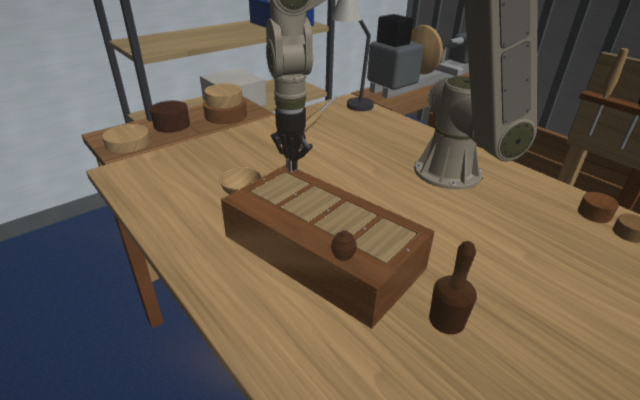

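The wrist view shows the shut fingers over flap d's near end, at about (320,255). The pins are at (15,155), (217,158) and (431,160). I'll use them to check the box pose.

```bash
python3 -c "
from h import *
for u in [(15,155),(217,158),(431,160),(227,22),(241,267),(391,268)]:
    p=ray('wrist',u,.12)[:2]-o;print(u,(1000*np.array([p@X,p@Y])).round(1))"
```

```text
(15, 155) [0.5 0.7]
(217, 158) [  -1.  -108.4]
(431, 160) [  -2.  -224.5]
(227, 22) [  64.6 -119.2]
(241, 267) [ -66.6 -116.8]
(391, 268) [ -67.2 -207.1]
```

The box pose is confirmed to within about 1 mm. Next I press flap d gently.

```bash
python3 -m crank '[[1,-1,12,0,0,0,0],[0,0,12,0,0,0,0],[0,0,2,0,0,0,0],[0,0,1,0,0,0,0],[0,0,1,0,0,0,0],[0,0,1,0,0,0,0],[0,0,1,0,0,0,0],[0,0,0,0,0,0,0]]';python3 -c "
from h import *
tip(-48,-162)"
```

```text
clock: 3.2
tcp_pos: [0.5614, -0.1205, 0.2931]
orientation: [0.0, 0.995, 0.099, 0.001]
wrist_force: [-3.6, 0.3, 7.8]
finger_gap: -0.0
t 3.2 tip box mm [ -47.4 -162.5] z 120.1 F [-3.6  0.3  7.8] toolx yaw 11.34 tilt [ 0.001  0.001 -1.   ] gap -3.811741511387133e-05
shift tool mm [-0.6 -0.5  0.1]
```

```bash
python3 -m crank '[[0,0,1,0,0,0,0],[0,0,1,0,0,0,0],[0,0,1,0,0,0,0],[0,0,1,0,0,0,0],[0,0,0,0,0,0,0],[0,0,0,0,0,0,0],[0,0,0,0,0,0,0],[0,0,0,0,0,0,0]]';python3 -c "
from h import *
tip(-48,-162)"
```

```text
clock: 4.2
tcp_pos: [0.561, -0.1203, 0.293]
orientation: [0.001, 0.995, 0.099, 0.002]
wrist_force: [-11.1, 3.0, 30.0]
finger_gap: -0.0001
t 4.2 tip box mm [ -47.3 -162.6] z 120.0 F [-11.1   3.   30. ] toolx yaw 11.35 tilt [ 0.003  0.003 -1.   ] gap -0.00010942284209149877
shift tool mm [-0.7 -0.6 -0. ]
```

Flap d is blocked: it took 30 N with no travel. On to flap c.

```bash
python3 -m crank '[[0,0,-12,0,0,0,0],[0,-36,-5,0,0,0,0],[0,-36,0,0,0,0,0],[0,-36,0,0,0,0,0],[0,0,4,0,0,0,0],[0,0,4,0,0,0,0],[0,0,3,0,0,0,0],[0,0,3,0,0,0,0]]';python3 -c "
from h import *
tip(-48,-54)"
```

```text
clock: 5.2
tcp_pos: [0.5402, -0.0155, 0.2929]
orientation: [0.0, 0.995, 0.098, 0.001]
wrist_force: [-10.2, 0.6, 32.8]
finger_gap: -0.0001
t 5.2 tip box mm [-47.7 -55.3] z 119.9 F [-10.2   0.6  32.8] toolx yaw 11.26 tilt [ 0.001  0.001 -1.   ] gap -5.2869648152608683e-05
shift tool mm [-0.3 -1.3 -0.1]
```

Flap c is blocked as well, at 33 N with the tip still at z = 119.9. Flap b is next.

```bash
python3 -m crank '[[0,0,-14,0,0,0,0],[0,-36,-5,0,0,0,0],[0,-37,0,0,0,0,0],[0,-36,0,0,0,0,0],[0,0,5,0,0,0,0],[0,0,5,0,0,0,0],[0,0,4,0,0,0,0],[0,0,3,0,0,0,0]]';python3 -c "
from h import *
tip(-48,54)"
```

```text
clock: 6.2
tcp_pos: [0.5188, 0.0913, 0.2925]
orientation: [0.0, 0.995, 0.098, -0.0]
wrist_force: [-2.7, -0.7, 4.6]
finger_gap: 0.0
t 6.2 tip box mm [-48.3  53.6] z 119.5 F [-2.7 -0.7  4.6] toolx yaw 11.25 tilt [-0.001  0.    -1.   ] gap 4.2133900364160884e-05
shift tool mm [ 0.3 -0.4 -0.5]
```

```bash
python3 -m crank '[[0,0,2,0,0,0,0],[0,0,2,0,0,0,0],[0,0,0,0,0,0,0],[0,0,0,0,0,0,0],[0,0,0,0,0,0,0],[0,0,0,0,0,0,0],[0,0,0,0,0,0,0],[0,0,0,0,0,0,0]]';python3 -c "
from h import *
tip(-48,54)"
```

```text
clock: 7.2
tcp_pos: [0.5188, 0.0922, 0.2888]
orientation: [0.0, 0.995, 0.099, 0.0]
wrist_force: [-1.5, -2.8, 4.9]
finger_gap: -0.0
t 7.2 tip box mm [-48.   54.4] z 115.8 F [-1.5 -2.8  4.9] toolx yaw 11.33 tilt [ 0.     0.001 -1.   ] gap -5.852971020594518e-06
shift tool mm [-0.   0.4 -4.2]
```

Flap b is free: it gave 4 mm at about 5 N. I'll push it on down.

```bash
python3 -m crank '[[0,0,4,0,0,0,0],[0,0,4,0,0,0,0],[0,0,4,0,0,0,0],[0,0,4,0,0,0,0],[0,0,4,0,0,0,0],[0,0,4,0,0,0,0],[0,0,4,0,0,0,0],[0,0,0,0,0,0,0]]';python3 -c "
from h import *
tip(-48,54);cv2.imwrite('pics/w2.png',read_camera('wrist'))"
```

```text
clock: 8.2
tcp_pos: [0.5187, 0.0927, 0.2603]
orientation: [-0.001, 0.995, 0.099, 0.0]
wrist_force: [-1.0, -0.6, -1.0]
finger_gap: -0.0001
t 8.2 tip box mm [-48.   55.3] z 87.3 F [-1.  -0.6 -1. ] toolx yaw 11.37 tilt [ 0.    -0.001 -1.   ] gap -5.3471924532400714e-05
shift tool mm [ -0.    1.3 -32.7]
```

View pics/w2.png

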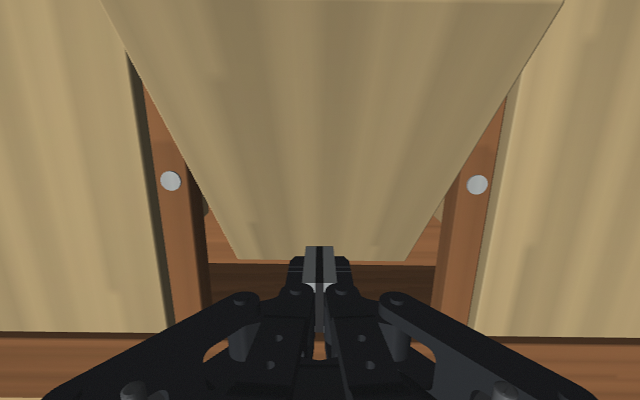

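Flap b is well tilted, with its near edge at row ~260 beside the fingertips. I'll work inward and down so the fingers stay on the board until it reaches the stop.

```bash
python3 -m crank '[[3,0,0,0,0,0,0],[3,0,2,0,0,0,0],[3,0,2,0,0,0,0],[3,0,2,0,0,0,0],[0,0,2,0,0,0,0],[0,0,0,0,0,0,0],[0,0,0,0,0,0,0],[0,0,0,0,0,0,0]]';python3 -c "
from h import *
tip(-48,54);cv2.imwrite('pics/w3.png',read_camera('wrist'))"
```

```text
clock: 9.25
tcp_pos: [0.5261, 0.0943, 0.2547]
orientation: [0.001, 0.995, 0.099, -0.005]
wrist_force: [-23.3, -3.8, 32.5]
finger_gap: 0.0002
t 9.25 tip box mm [-42.   55.2] z 81.7 F [-23.3  -3.8  32.5] toolx yaw 11.34 tilt [-0.009  0.    -1.   ] gap 0.00023066292680478162
shift tool mm [ -6.3   1.2 -38.3]
```

View pics/w3.png

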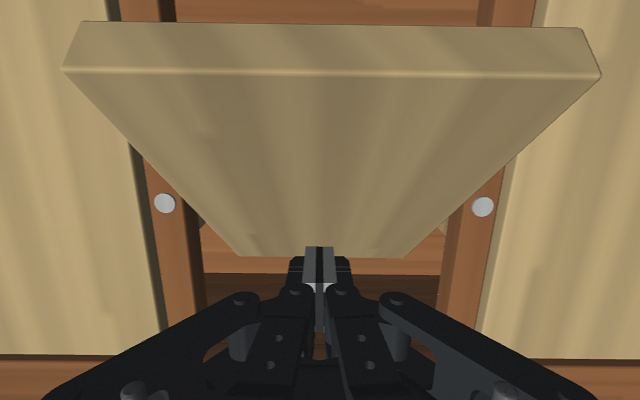

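The flap is at its stop: 40 N at the fingers, directed normal to a board tilted about 50°. Now I draw back.

```bash
python3 -m crank '[[-8,0,-6,0,0,0,0],[-4,0,-10,0,0,0,0],[0,0,-20,0,0,0,0],[0,0,-30,0,0,0,0],[-20,0,-35,0,0,0,0],[-40,0,-30,0,0,0,0],[-40,0,-20,0,0,0,0],[0,0,0,0,0,0,0]]';python3 -c "
from h import *
tip();[cv2.imwrite(f'pics/{n}4.png',read_camera(n)) for n in ('wrist','scene','top')]
t=cv2.imread('pics/top4.png');cv2.imwrite('pics/top4c.png',cv2.resize(t[140:262,180:450],None,fx=2.9,fy=2.9))
a=cv2.imread('pics/scene0.png');b=cv2.imread('pics/scene4.png');d=cv2.absdiff(a,b).max(2)
for k,(x0,y0,x1,y1) in dict(mallet=(430,238,480,335),pot=(330,230,358,262),bowl=(218,163,255,195)).items(): print(k,d[y0:y1,x0:x1].mean(),d[y0:y1,x0:x1].max())"
```

```text
clock: 10.3
tcp_pos: [0.4194, 0.0726, 0.4058]
orientation: [0.0, 0.995, 0.099, 0.002]
wrist_force: [1.0, -1.1, -0.2]
finger_gap: 0.0002
t 10.3 tip box mm [-148.8   54.5] z 232.8 F [ 1.  -1.1 -0.2] toolx yaw 11.32 tilt [ 0.003  0.001 -1.   ] gap 0.00024056944119978083
mallet 2.6554639175257733 8
pot 5.872767857142857 81
bowl 3.1967905405405403 30
```

View pics/scene4.png

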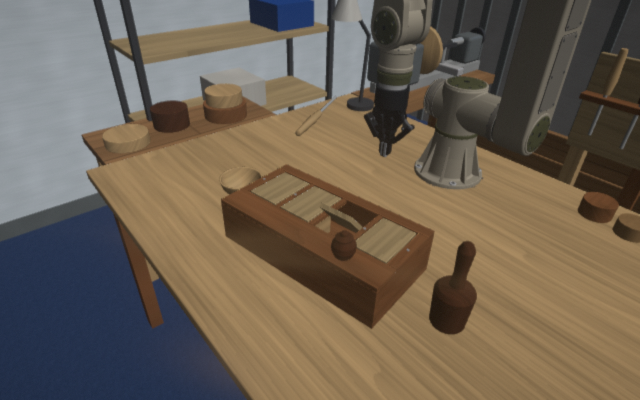

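View pics/wrist4.png

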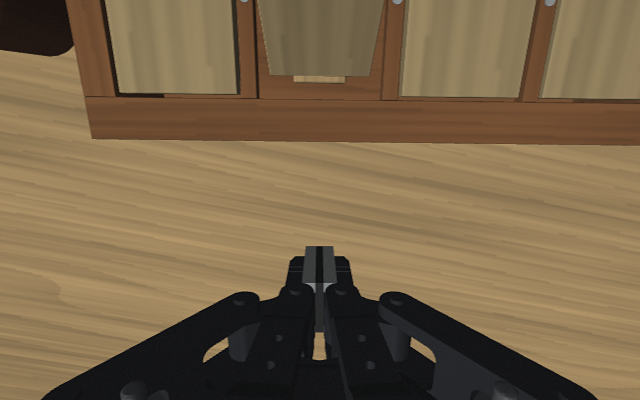

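The scene view shows flap b standing open at about (345,218), with the pot, mallet and bowl in place. The differences at the pot patch come from the changed flap behind it. Last I check the tilt from the near edge in the wrist view (row ~75, columns 270–369).

```bash
python3 -c "
from h import *
for th in (40,45,50,55):
    t=np.radians(th);z=.114-.065*np.sin(t)+.006*np.cos(t)
    a,b=[ray('wrist',(u,75),z)[:2]-o for u in (270,369)]
    print(th,'x seen',1000*a@X,'x model',-65*np.cos(t)-6*np.sin(t),'width',1000*np.linalg.norm(a-b))
tip()"
```

```text
40 x seen -44.639827765051855 x model -53.64961446085281 width 86.38965251838216
45 x seen -44.18770411749711 x model -50.204581464244875 width 87.71189375616112
50 x seen -43.76723939704349 x model -46.37746128833892 width 88.94154806736971
55 x seen -43.38163359409709 x model -42.197380628551954 width 90.06925704021407
t 10.45 tip box mm [-147.2   54.3] z 230.6 F [ 0.3 -0.2 -1. ] toolx yaw 11.33 tilt [ 0.001  0.    -1.   ] gap -0.0003835996802686998
```

The measured tilt is about 50°, so the flap is at its stop.

```bash
python3 -c "
from workcell import *
print(hand_in())"
```

```text
the job is handed in; nothing more can be done
None
```

Flap b, second from the left, is the free one. I left it standing open at its stop and drew the gripper clear; the job is handed in at about 10.5 s, with no verdict reported.

- **Finding it:** flaps d and c were blocked, taking about 30 N each without giving way. Flap b gave at about 5 N. I never pressed flap a, because b had already rocked.
- **Opening it:** I pushed b's near end down to its stop, where the fingers met about 40 N directed square to the board.
- **Tilt check:** in the wrist picture, the flap's near edge fits a tilt of about 50° (estimates range from 50° to 55°).
- **Other checks:** the wrist force was back to about zero, with the fingertips about 110 mm above the box top and in front of the box. In the scene picture the mallet patch is unchanged. The pot and bowl patches show a few changed pixels. At the pot I put this down to the opened flap behind it; I didn't trace the bowl's. Both look to be where they stood, but I did not measure their positions again.

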